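# Racking cooled pickle jars in order of sealing

### The arm

A 7-joint arm with a two-finger parallel gripper is mounted at the origin on the work surface. World frame = base frame: x ahead of the robot, y to its left, z up, the work surface at z = 0. Lengths are in m, angles in rad, forces in N, time in s.
With the tool pointing down it reaches from about 0.4 to 0.875 m from the base axis. Payload 19.3 kg.
Tool frame: the origin (TCP) lies at the very end of the fingers, on their centre line; the grasp point (between the pads) lies 19 mm behind it; z points along the fingers, y is the line along which they close (so a half turn about z gives the same grasp; the last joint's range is limited). The gripper opens to 85 mm and grips with 20 to 120 N. Pads are 22 mm wide; open, the fingers measure 114 mm over their backs; the gripper's body (76 mm by 85 mm) begins 54 mm behind the grasp point. The pads swing forward as they close: fully open they stand 13 mm farther back than shut.
Start: joints at [-1.246, 0.521, -0.036, 1.599, 0.021, 1.021, -0.113], TCP at [0.24, 0.577, 0.231] pointing down, gripper open.
Joint ranges: [-2.91, 2.91], [-0.3, 2.13], [-1.5, 1.42], [0.17, 2.43], [-1.26, 4.41], [0.16, 1.93], [-2.52, 2.52]. Speed limits (rad/s): [1.89, 1.89, 2.39, 2.39, 3.01, 3.01, 3.01].

### API

Orientations are given as [roll, pitch, yaw] about the fixed x, y, z axes, in that order (R = Rz(yaw) Ry(pitch) Rx(roll)).
In Python, from workcell import bot gives the robot as it stands.
- The arm moves only by the shell command python3 -m crank 'ROWS' [FORCE]. ROWS is a JSON object of lists of equal length, an entry for each row: "travel": the shift along the world's x, y, z in cm, a list of three; "turn": the turn, a rotation vector about the world's x, y, z in degrees, a list of three; "gripper": the closure, from 0 (fully open) to 1 (shut). A call has exactly 5 rows; each row is the pose to reach, as a shift and turn from the pose commanded when the call began; what a row does not reach only later rows make up. A row lasts 1/10 s, in which the tool goes at most 50 mm and 8.59 degrees, less where a joint would pass 70% of its speed; a pose out of reach is approached as far as the arm can. A call with a gripper value outside its range is refused whole. The fingers move at their own pace and stop on an object; FORCE is the grip in N (left out, the last holds). Time passes only in rows, so rows that repeat a pose let the fingers close, or fill a call up. It gives the time, the measured TCP pose, the force, the opening and the grip force at its end, in the units of the state.
- bot.observe(): the state, without advancing time (a new reading comes with each control period).
- bot.grab_frame(name): name is "scene" or "top"; returns a dict with "pixels" (400x640x3 uint8, red, green, blue), "fx", "fy", "cx", "cy" (pixels), "extrinsics" (4x4, takes a point from world to camera coordinates). Camera axes: x right, y down, z forward; pixel columns grow to the right and rows downward; lengths in m; the calibration is good to about 2 mm. A picture is of the moment at which its call begins. There is no depth.
- bot.job_done(): hands the job in; it is judged then, once.
The state is a dict: "clock": time; "qpos": joint angles; "qd": joint speeds; "joint_efforts": joint torques, N m; "position": TCP position; "tool_rot": TCP orientation; "force": force on the tool from outside, world axes, zero at the start; "moment": the same for the moment, N m; "grip_width": finger opening in m; "finger_force": force on a finger pad.
Only numpy, scipy, OpenCV 4.12 (cv2) and the standard library are available. Lean on these libraries where they do the work, as an engineer would, in place of code of your own. Each camera call takes 0.05 s, during which the arm holds its last target. There are 200 camera calls.

### The job

The four sealed pickle jars on the wire cooling rack stand in the order in which they were sealed, and the shelf is used up in that order: move them into the four ring seats of the steel storage carrier in front of the rack, one to a seat, keeping the same order from left to right. Keep each jar upright and set it down gently so that it stands flat inside its ring, and leave the empty open jar and the funnel where they are.

Things in the scene. Friction and masses are not known exactly. Their poses are not given: they have to be found in the camera images.
- jar_tall: Tall slim round glass jar of pickle: 50 mm across, 120 mm high, 0.34 kg, straight sides; steel screw lid as wide as the jar, 16 mm high. Origin: centre of the underside; z up. Stands on the wire rack, whose top is 22 mm above the table. The four jars stand in a loose row about 90 mm apart, in an order that changes, up to 15 mm off its line; the row is parallel to the seats' row, 160 mm beyond it.
- jar_medium: Middling round glass jar of pickle: 60 mm across, 98 mm high, 0.38 kg, straight sides; steel screw lid as wide as the jar, 16 mm high. Origin: centre of the underside; z up. Stands on the wire rack, whose top is 22 mm above the table.
- jar_squat: Low broad round glass jar of pickle: 62 mm across, 74 mm high, 0.31 kg, straight sides; steel screw lid as wide as the jar, 16 mm high. Origin: centre of the underside; z up. Stands on the wire rack, whose top is 22 mm above the table.
- jar_hex: Small six-sided glass jar of pickle with a round steel screw lid 50 mm across, 16 mm high; glass 42 mm across flats, 48 mm across corners; 84 mm high overall, 0.22 kg. Origin: centre of the underside; z up. Stands on the wire rack, whose top is 22 mm above the table.
- seat_1: One of four like ring seats fixed in a row on the carrier, 90 mm apart; which number stands where changes. Steel collar, inside 80 mm, outside 86 mm, rim 15 mm above the origin; the jar stands on its rubber pad, 3 mm above the origin. Origin: underside centre, 12 mm above the table; z up, y left along the row, x across towards the cooling rack. Wire bails 52 mm high cross the carrier's ends.
- seat_2: One of four like ring seats fixed in a row on the carrier, 90 mm apart; which number stands where changes. Steel collar, inside 80 mm, outside 86 mm, rim 15 mm above the origin; the jar stands on its rubber pad, 3 mm above the origin. Origin: underside centre, 12 mm above the table; z up, y left along the row, x across towards the cooling rack.
- seat_3: One of four like ring seats fixed in a row on the carrier, 90 mm apart; which number stands where changes. Steel collar, inside 80 mm, outside 86 mm, rim 15 mm above the origin; the jar stands on its rubber pad, 3 mm above the origin. Origin: underside centre, 12 mm above the table; z up, y left along the row, x across towards the cooling rack.
- seat_4: One of four like ring seats fixed in a row on the carrier, 90 mm apart; which number stands where changes. Steel collar, inside 80 mm, outside 86 mm, rim 15 mm above the origin; the jar stands on its rubber pad, 3 mm above the origin. Origin: underside centre, 12 mm above the table; z up, y left along the row, x across towards the cooling rack.
- open_jar: Empty glass jar without a lid, 76 mm across, 110 mm high, standing on the table past the left end of the cooling rack. Origin: centre of the underside. To be left alone.
- funnel: Wide-mouthed aluminium jar funnel, 108 mm across, 75 mm high, with a flat tab handle reaching 99 mm from its axis, standing spout down on the table past the right end of the cooling rack. Origin: centre of the underside. To be left alone.

How it is judged:
By the outcome, as a careful person would: the job done as asked, in the order asked, and still so for the second after the job is handed in, with the robot touching nothing.
It also fails if it takes over 90 s, if anything falls off the work surface, if the arm or the gripper's body presses on something with over 40 N, if the wrist force passes 120 N, or if a joint passes its speed limit or range.

## Working session

There is one attempt and no reset: what is moved stays moved. The work goes in short steps, Python scripts to look and compute and a shell command to move; the robot and the scene stay as the last step left them, time stands still between calls to the robot, and variables do not carry over. Pictures are saved under pics/ and viewed, at most 14 in all, crops included, and the job is handed in when it is done.

```bash
mkdir -p pics; ls
python3 - <<'E'
from workcell import bot
import cv2,numpy as np
for n in("scene","top"):
    f=bot.grab_frame(n);cv2.imwrite(f"pics/{n}0.png",f["pixels"][:,:,::-1]);np.savez(n+"0.npz",**f)
    print(n,f["fx"],f["fy"],f["cx"],f["cy"],np.round(f["extrinsics"],4).tolist())
print(bot.observe())
E
```

```text
pics
scene 514.310035285485 514.310035285485 305.5694930286069 196.78073999158954 [[-0.1255, 0.9921, 0.0004, 0.0576], [0.7554, 0.0959, -0.6482, -0.376], [-0.6431, -0.0811, -0.7615, 1.6477], [0.0, 0.0, 0.0, 1.0]]
top 453.483947943568 453.483947943568 315.83303150690375 203.1016137574627 [[-0.0256, -0.9995, 0.0181, 0.0108], [-0.9979, 0.0244, -0.0595, 0.5573], [0.059, -0.0196, -0.9981, 1.2308], [0.0, 0.0, 0.0, 1.0]]
{'clock': 0.1, 'qpos': array([-1.24619916,  0.52196091, -0.03633781,  1.59992875,  0.02119506,
        1.02107815, -0.11280014]), 'qd': array([-4.05167344e-04, -2.09975914e-03,  9.74015553e-04, -1.64701643e-03,
        2.00163973e-04,  8.10095395e-05, -8.21302807e-04]), 'joint_efforts': array([ 5.28705481e-03, -9.28486991e+01,  1.98510580e+00, -3.70532620e+01,
        1.82471395e-02,  5.46275871e-03,  2.10099910e-05]), 'position': array([0.24030105, 0.57664802, 0.23078708]), 'tool_rot': array([-3.14060391e+00,  5.84186530e-05,  2.74679040e+00]), 'force': array([ 0.37374159, -0.14782732, -0.48032124]), 'moment': array([-0.00074399, -0.0401524 , -0.0141559 ]), 'finger_force': 0.0, 'grip_width': 0.0852867179295812}
```

View pics/scene0.png

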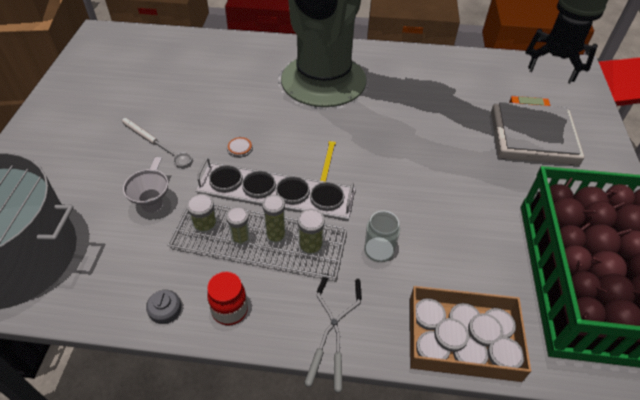

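View pics/top0.png

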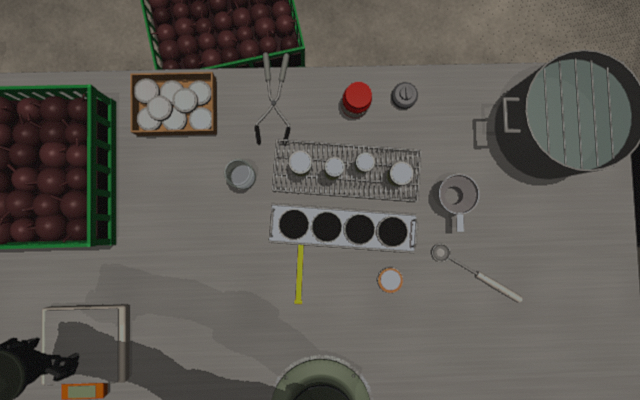

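The scene view shows four white-lidded jars on the rack, at about (201,205), (238,217), (275,205) and (311,220), with the dark carrier seats behind them. In the top view the lids are at (300,162), (334,167), (365,161) and (401,173), and the seats at (293,224), (327,227), (360,229) and (392,231). The next step is to measure them.

```bash
cat > h.py <<'E'
import numpy as np,cv2
def onplane(f,uv,z):
    E=f["extrinsics"];R,t=E[:3,:3],E[:3,3];c=-R.T@t
    d=R.T@np.array([(uv[0]-f["cx"])/f["fx"],(uv[1]-f["cy"])/f["fy"],1]);return c+d*(z-c[2])/d[2]
def blobs(f,roi,mask,amin):
    x0,y0,x1,y1=roi;m=np.zeros(mask.shape,np.uint8);m[y0:y1,x0:x1]=mask[y0:y1,x0:x1]
    n,l,s,c=cv2.connectedComponentsWithStats(m,connectivity=4)
    return sorted([(c[i],s[i]) for i in range(1,n) if s[i][4]>=amin],key=lambda k:k[0][0])
E
python3 - <<'E'
from h import *
np.set_printoptions(precision=4,suppress=True)
t=dict(np.load("top0.npz"));s=dict(np.load("scene0.npz"))
def hsv(f):return cv2.cvtColor(f["pixels"],cv2.COLOR_RGB2HSV)
T,S=hsv(t),hsv(s)
dark=(T[:,:,2]<60).astype(np.uint8)
print("seats")
for c,b in blobs(t,(270,205,418,250),dark,200):print(c,b,onplane(t,c,.015),onplane(t,c,.027))
print("px values lid",t["pixels"][162,300],t["pixels"][173,401],t["pixels"][178,340],s["pixels"][203,201])
for th in(150,170):
  lid=((T[:,:,2]>th)&(T[:,:,1]<50)).astype(np.uint8)
  print("lids",th)
  for c,b in blobs(t,(285,145,418,190),lid,60):print(c,b,[onplane(t,c,z+.022)[:2] for z in(.12,.098,.084,.074)])
a=s["pixels"][165:285,160:360];b=t["pixels"][130:260,260:430]
cv2.imwrite("pics/s_crop.png",cv2.resize(a,None,fx=4,fy=4,interpolation=cv2.INTER_CUBIC)[:,:,::-1])
cv2.imwrite("pics/t_crop.png",cv2.resize(b,None,fx=4,fy=4,interpolation=cv2.INTER_CUBIC)[:,:,::-1])
E
```

```text
seats
[293.4766 223.9766] [280 210  28  29 640] [0.5016 0.0596 0.015 ] [0.5014 0.0593 0.027 ]
[326.3799 226.3783] [313 213  28  28 637] [ 0.4927 -0.0305  0.015 ] [ 0.4926 -0.03    0.027 ]
[359.4416 228.7413] [346 215  28  29 634] [ 0.4839 -0.1212  0.015 ] [ 0.4839 -0.1199  0.027 ]
[392.3038 231.2927] [379 217  28  29 632] [ 0.4746 -0.2116  0.015 ] [ 0.4747 -0.2094  0.027 ]
px values lid [144 147 151] [145 146 151] [108 108 105] [187 175 179]
lids 150
lids 170
```

View pics/s_crop.png

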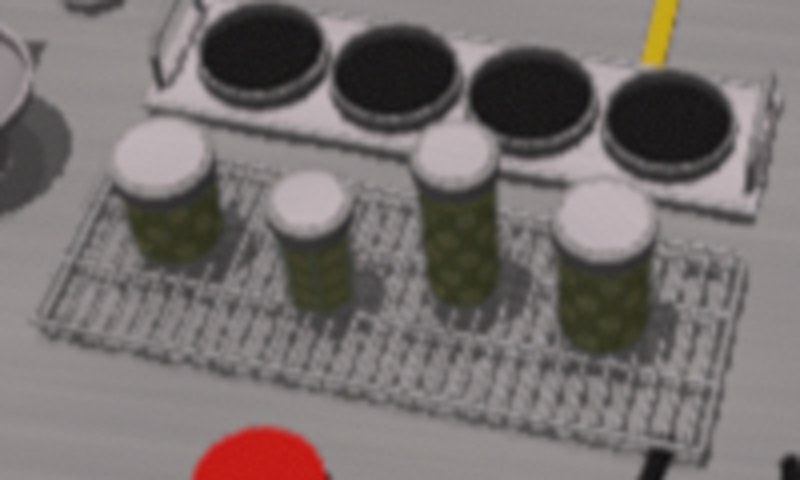

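View pics/t_crop.png

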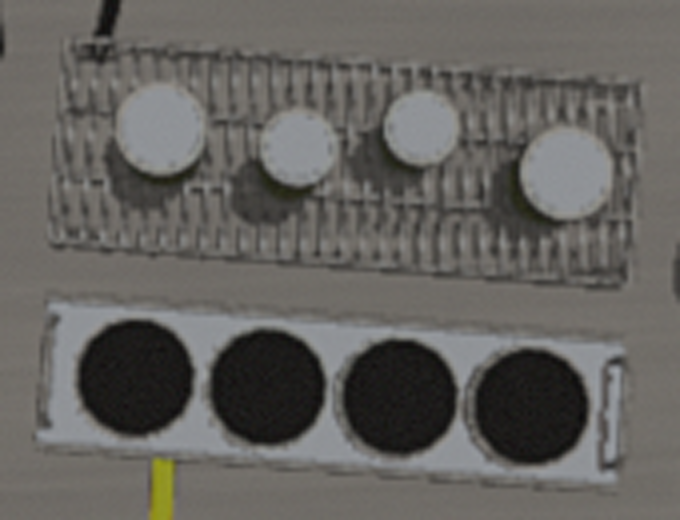

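The crops show the order from the robot's left: medium, tall, hex, squat (top crop lid centres about (161,129), (299,148), (421,128) and (567,172)). The seats lie parallel to the jar row and are turned by about −5.7°.

Run:
```python
from h import *
np.set_printoptions(precision=4,suppress=True)
t=dict(np.load("top0.npz"));s=dict(np.load("scene0.npz"))
T=cv2.medianBlur(t["pixels"],3).min(2);S=cv2.medianBlur(s["pixels"],3).min(2)
for th in(128,134):
  top=[];m=cv2.morphologyEx((T>th).astype(np.uint8),cv2.MORPH_OPEN,np.ones((7,7)))
  for (c,b),h in zip(blobs(t,(280,140,425,190),m,100),(.098,.12,.084,.074)):
    d=2*np.sqrt(b[4]/np.pi);p=onplane(t,c,h+.022);E=t["extrinsics"];dep=(E[:3,:3]@p+E[:3,3])[2]
    print(c,b,p,"dia",d*dep/t["fx"])
m=cv2.morphologyEx((S>158).astype(np.uint8),cv2.MORPH_OPEN,np.ones((5,5)))
for (c,b),h in zip(blobs(s,(182,190,330,242),m,60),(.074,.084,.12,.098)): print("scene",c,b,onplane(s,c,h+.022))
D=(cv2.cvtColor(s["pixels"],cv2.COLOR_RGB2GRAY)<60).astype(np.uint8)
for c,b in blobs(s,(200,160,350,212),D,150):print("sseat",c,b,onplane(s,c,.02))
```

```text
[299.7781 161.3689] [290 152  20  20 347] [0.6581 0.0369 0.12  ] dia 0.05326650874713186
[334.2821 166.4658] [326 159  17  16 234] [ 0.64   -0.0489  0.142 ] dia 0.04292954534257808
[365.2444 161.4133] [358 154  16  16 225] [ 0.6563 -0.1312  0.106 ] dia 0.04353309457546704
[401.7686 172.5457] [392 163  21  20 350] [ 0.6266 -0.2265  0.096 ] dia 0.054765246403783066
[299.6984 161.141 ] [291 152  18  19 305] [0.6587 0.0371 0.12  ] dia 0.049940294465091004
[334.0657 166.0707] [327 159  15  15 198] [ 0.641  -0.0484  0.142 ] dia 0.039491157050896585
[365.6736 160.8187] [359 154  15  14 193] [ 0.6578 -0.1323  0.106 ] dia 0.04032261457013447
[401.5229 172.4587] [392 163  20  20 327] [ 0.6268 -0.2259  0.096 ] dia 0.05293532662499972
scene [199.2655 202.6509] [189 195  21  16 275] [ 0.6268 -0.2267  0.096 ]
scene [236.6023 214.1193] [229 208  16  13 176] [ 0.6568 -0.1312  0.106 ]
scene [273.0374 202.1604] [265 196  17  13 187] [ 0.6414 -0.0491  0.142 ]
scene [310.9072 218.5223] [301 211  21  16 291] [0.6591 0.0371 0.12  ]
sseat [224.9299 176.7876] [211 167  29  21 485] [ 0.4724 -0.211   0.02  ]
sseat [258.2044 182.621 ] [244 172  30  22 504] [ 0.4816 -0.1209  0.02  ]
sseat [292.2104 188.5019] [278 178  30  22 518] [ 0.4906 -0.0306  0.02  ]
sseat [326.7486 194.5382] [312 184  31  22 537] [0.4998 0.0593 0.02  ]
```

The two views agree to about 2 mm and the heights match the given sizes. I'm moving over the medium jar, with the fingers set to close across the row.

```bash
python3 -m crank '{"travel":[[3,-3.9,0],[6,-7.7,0],[9,-11.6,0],[12,-15.4,0],[15,-19.3,0]],"turn":[[0,0,-5],[0,0,-10],[0,0,-15],[0,0,-20],[0,0,-25]],"gripper":[0,0,0,0,0]}' 40
python3 -m crank '{"travel":[[3,-3.9,0],[6,-7.7,0],[9,-11.6,0],[12,-15.4,0],[15,-19.3,0]],"turn":[[0,0,-5],[0,0,-10],[0,0,-15],[0,0,-20],[0,0,-25]],"gripper":[0,0,0,0,0]}'
python3 -m crank '{"travel":[[3,-3.9,0],[6,-7.7,0],[9,-11.6,0],[11.8,-15.4,0],[11.8,-15.4,0]],"turn":[[0,0,-6],[0,0,-12],[0,0,-18],[0,0,-23],[0,0,-23]],"gripper":[0,0,0,0,0]}'
```

```text
clock: 0.6
position: [0.3912, 0.3822, 0.2312]
tool_rot: [-3.141, -0.0, 2.307]
force: [2.0, 0.2, -0.3]
grip_width: 0.0853
finger_force: 0.0
clock: 1.1
position: [0.5412, 0.1893, 0.2313]
tool_rot: [-3.142, -0.0, 1.871]
force: [1.8, -0.3, 0.2]
grip_width: 0.0855
finger_force: 0.0
clock: 1.6
position: [0.6604, 0.0302, 0.2307]
tool_rot: [3.141, 0.004, 1.463]
force: [-0.4, 0.1, 0.1]
grip_width: 0.0855
finger_force: 0.0
```

```bash
python3 -m crank '{"travel":[[0,0,-3],[0,0,-6],[0,0,-9],[0,0,-9],[0,0,-9]],"turn":[[0,0,0],[0,0,0],[0,0,0],[0,0,0],[0,0,0]],"gripper":[0,0,0,0,0]}'
python3 - <<'E'
from workcell import bot
import cv2
o=bot.observe();print(o["position"],o["tool_rot"])
a=bot.grab_frame("scene")["pixels"][140:290,180:380];b=bot.grab_frame("top")["pixels"][120:270,250:450]
cv2.imwrite("pics/c1.png",cv2.resize(cv2.vconcat([a,b]),None,fx=2.0,fy=2.0,interpolation=2)[:,:,::-1])
E
```

```text
clock: 2.1
position: [0.6584, 0.0368, 0.1417]
tool_rot: [-3.141, 0.0, 1.473]
force: [-0.1, 0.2, 0.7]
grip_width: 0.0852
finger_force: 0.0
[0.65842679 0.03678582 0.14171667] [-3.14104492e+00  3.46017527e-04  1.47261313e+00]
```

View pics/c1.png

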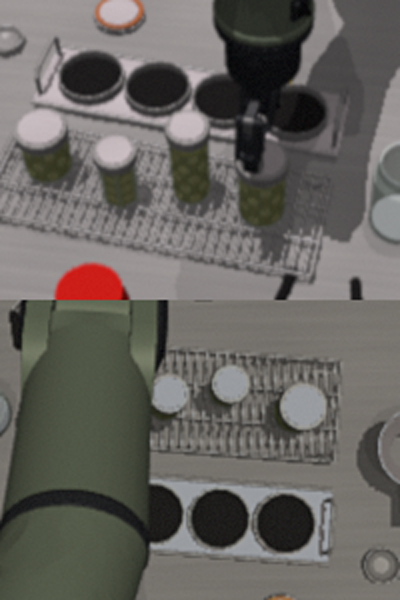

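The gripper hangs above the medium jar. The front finger, at crop pixel (250,150), looks slightly to one side of the lid at (262,160), so I'm checking that by projection.

Run:
```python
from h import *
s=dict(np.load("scene0.npz"));E=s["extrinsics"]
def pr(p):
    q=E[:3,:3]@np.array(p)+E[:3,3];u=s["fx"]*q[0]/q[2]+s["cx"],s["fy"]*q[1]/q[2]+s["cy"];return (u[0]-180)*2,(u[1]-140)*2
print("tcp",pr([.6584,.0368,.1417]),"front finger tip",pr([.6584+.05,.0368-.005,.155]),"finger root",pr([.6584+.05,.0318,.2]),"lid",pr([.6585,.037,.12]))
```

```text
tcp (np.float64(261.82456763783966), np.float64(144.12993682899946)) front finger tip (np.float64(251.4608361122098), np.float64(172.84663861184407)) finger root (np.float64(251.4897877150986), np.float64(145.8811459933995)) lid (np.float64(261.8301522885822), np.float64(156.5761253332517))
```

The projected fingertip lands where the picture shows it, so the alignment is right. I'm descending and gripping.

```bash
python3 -m crank '{"travel":[[0,0,-2],[0,0,-4],[0,0,-6],[0,0,-6.1],[0,0,-6.1]],"turn":[[0,0,0],[0,0,0],[0,0,0],[0,0,0],[0,0,0]],"gripper":[0,0,0,0,0]}'
python3 -m crank '{"travel":[[0,0,0],[0,0,0],[0,0,0],[0,0,0],[0,0,0]],"turn":[[0,0,0],[0,0,0],[0,0,0],[0,0,0],[0,0,0]],"gripper":[1,1,1,1,1]}' 40
```

```text
clock: 2.7
position: [0.659, 0.0369, 0.0816]
tool_rot: [3.14, -0.0, 1.473]
force: [0.4, 0.3, 0.0]
grip_width: 0.0853
finger_force: 0.0
clock: 3.2
position: [0.6592, 0.037, 0.0819]
tool_rot: [3.14, -0.001, 1.473]
force: [-0.8, -0.7, 8.1]
grip_width: 0.0592
finger_force: 41.0
```

```bash
python3 -m crank '{"travel":[[0,0,0.5],[0,0,1.5],[0,0,3],[0,0,5],[0,0,5]],"turn":[[0,0,0],[0,0,0],[0,0,0],[0,0,0],[0,0,0]],"gripper":[1,1,1,1,1]}'
```

```text
clock: 3.7
position: [0.6599, 0.0368, 0.1338]
tool_rot: [3.137, -0.001, 1.473]
force: [1.3, -0.3, -2.8]
grip_width: 0.0587
finger_force: 43.9
```

```bash
python3 -m crank '{"travel":[[-2,0.3,0],[-6,0.9,0],[-10,1.5,0],[-14,2.1,0],[-15.7,2.3,0]],"turn":[[0,0,0],[0,0,0],[0,0,0],[0,0,0],[0,0,0]],"gripper":[1,1,1,1,1]}'
python3 -m crank '{"travel":[[0,0,0],[0,0,-0.5],[0,0,-1.5],[0,0,-2.5],[0,0,-2.5]],"turn":[[0,0,0],[0,0,0],[0,0,0],[0,0,0],[0,0,0]],"gripper":[1,1,1,1,1]}'
python3 - <<'E'
from workcell import bot
import cv2
a=bot.grab_frame("scene")["pixels"][130:270,180:380]
cv2.imwrite("pics/c2.png",cv2.resize(a,None,fx=3,fy=3,interpolation=2)[:,:,::-1])
print(bot.observe()["position"])
E
```

```text
clock: 4.2
position: [0.498, 0.0604, 0.1303]
tool_rot: [-3.14, -0.0, 1.473]
force: [1.1, -0.9, -3.0]
grip_width: 0.059
finger_force: 44.7
clock: 4.7
position: [0.5008, 0.0595, 0.1034]
tool_rot: [-3.139, 0.001, 1.472]
force: [-0.5, 0.5, -3.3]
grip_width: 0.059
finger_force: 44.7
[0.5010861  0.05954053 0.10416301]
```

View pics/c2.png

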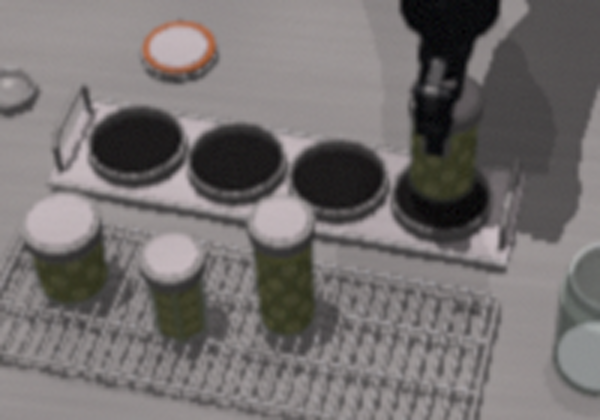

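The medium jar is upright and centred over the leftmost seat, with its base at crop pixel (443,195). I'm lowering it slowly.

```bash
python3 -m crank '{"travel":[[0,0,-1],[0,0,-1.8],[0,0,-2.3],[0,0,-2.5],[0,0,-2.6]],"turn":[[0,0,0],[0,0,0],[0,0,0],[0,0,0],[0,0,0]],"gripper":[1,1,1,1,1]}'
python3 -m crank '{"travel":[[0,0,-0.1],[0,0,-0.1],[0,0,-0.2],[0,0,-0.2],[0,0,-0.2]],"turn":[[0,0,0],[0,0,0],[0,0,0],[0,0,0],[0,0,0]],"gripper":[1,1,1,1,1]}'
```

```text
clock: 5.25
position: [0.5014, 0.0598, 0.0791]
tool_rot: [-3.141, 0.0, 1.473]
force: [0.2, 0.2, -2.4]
grip_width: 0.0591
finger_force: 44.8
clock: 5.75
position: [0.5014, 0.0599, 0.0774]
tool_rot: [3.142, -0.0, 1.473]
force: [-0.7, -0.0, -3.9]
grip_width: 0.0588
finger_force: 44.8
```

```bash
python3 -m crank '{"travel":[[0,0,-0.1],[0,0,-0.1],[0,0,-0.2],[0,0,-0.2],[0,0,-0.2]],"turn":[[0,0,0],[0,0,0],[0,0,0],[0,0,0],[0,0,0]],"gripper":[1,1,1,1,1]}'
```

```text
clock: 6.25
position: [0.5014, 0.0599, 0.0752]
tool_rot: [-3.141, 0.0, 1.473]
force: [-0.6, 0.1, -3.1]
grip_width: 0.0588
finger_force: 44.8
```

```bash
python3 -m crank '{"travel":[[0,0,-0.1],[0,0,-0.1],[0,0,-0.2],[0,0,-0.2],[0,0,-0.2]],"turn":[[0,0,0],[0,0,0],[0,0,0],[0,0,0],[0,0,0]],"gripper":[1,1,1,1,1]}'
```

```text
clock: 6.75
position: [0.5022, 0.0599, 0.0743]
tool_rot: [3.14, -0.001, 1.472]
force: [-4.1, -0.7, 21.7]
grip_width: 0.0589
finger_force: 46.9
```

The jar is in contact at the predicted height. I'm easing off, releasing and rising.

```bash
python3 -m crank '{"travel":[[0,0,0.1],[0,0,0.1],[0,0,0.1],[0,0,0.1],[0,0,0.1]],"turn":[[0,0,0],[0,0,0],[0,0,0],[0,0,0],[0,0,0]],"gripper":[1,0.6,0,0,0]}'
python3 -m crank '{"travel":[[0,0,0],[0,0,2],[0,0,6],[0,0,10],[0,0,10]],"turn":[[0,0,0],[0,0,0],[0,0,0],[0,0,0],[0,0,0]],"gripper":[0,0,0,0,0]}'
```

```text
clock: 7.25
position: [0.5014, 0.0599, 0.0742]
tool_rot: [-3.142, 0.0, 1.473]
force: [0.6, -0.7, -1.0]
grip_width: 0.0857
finger_force: 0.0
clock: 7.75
position: [0.5034, 0.0601, 0.1784]
tool_rot: [3.136, -0.002, 1.472]
force: [0.9, 2.1, -0.4]
grip_width: 0.0853
finger_force: 0.0
```

```bash
python3 -m crank '{"travel":[[3.5,-2.7,0],[7,-5.4,0],[10.5,-8.1,0],[14,-10.9,0],[14,-10.9,0]],"turn":[[0,0,0],[0,0,0],[0,0,0],[0,0,0],[0,0,0]],"gripper":[0,0,0,0,0]}'
python3 -m crank '{"travel":[[0,0,0],[0,0,-1],[0,0,-3],[0,0,-5.5],[0,0,-7.2]],"turn":[[0,0,0],[0,0,0],[0,0,0],[0,0,0],[0,0,0]],"gripper":[0,0,0,0,0]}'
python3 -m crank '{"travel":[[0,0,0],[0,0,0],[0,0,0],[0,0,0],[0,0,0]],"turn":[[0,0,0],[0,0,0],[0,0,0],[0,0,0],[0,0,0]],"gripper":[0,1,1,1,1]}' 40
```

```text
clock: 8.25
position: [0.6439, -0.0537, 0.1734]
tool_rot: [3.141, 0.002, 1.469]
force: [-1.8, 1.2, -0.7]
grip_width: 0.0855
finger_force: 0.0
clock: 8.75
position: [0.6402, -0.0476, 0.1003]
tool_rot: [-3.14, -0.0, 1.474]
force: [1.1, 0.3, -0.4]
grip_width: 0.0854
finger_force: 0.0
clock: 9.25
position: [0.642, -0.049, 0.1035]
tool_rot: [3.14, -0.0, 1.473]
force: [-0.5, 0.9, 5.5]
grip_width: 0.0489
finger_force: 40.5
```

```bash
python3 -m crank '{"travel":[[0,0,0.5],[0,0,1.5],[0,0,3],[0,0,5],[0,0,5]],"turn":[[0,0,0],[0,0,0],[0,0,0],[0,0,0],[0,0,0]],"gripper":[1,1,1,1,1]}'
python3 -m crank '{"travel":[[-2,0.2,0],[-6,0.7,0],[-10,1.2,0],[-13.5,1.7,0],[-14.9,1.8,0]],"turn":[[0,0,0],[0,0,0],[0,0,0],[0,0,0],[0,0,0]],"gripper":[1,1,1,1,1]}'
python3 -m crank '{"travel":[[0,0,0],[0,0,-1],[0,0,-2],[0,0,-2.5],[0,0,-2.5]],"turn":[[0,0,0],[0,0,0],[0,0,0],[0,0,0],[0,0,0]],"gripper":[1,1,1,1,1]}'
python3 - <<'E'
from workcell import bot
import cv2
a=bot.grab_frame("scene")["pixels"][130:270,180:380]
cv2.imwrite("pics/c3.png",cv2.resize(a,None,fx=3,fy=3,interpolation=2)[:,:,::-1])
E
```

```text
clock: 9.75
position: [0.6429, -0.0494, 0.1558]
tool_rot: [3.137, -0.0, 1.472]
force: [-0.2, 0.1, -3.3]
grip_width: 0.0492
finger_force: 42.1
clock: 10.25
position: [0.4893, -0.0306, 0.1524]
tool_rot: [-3.14, -0.001, 1.473]
force: [0.6, 0.7, -3.1]
grip_width: 0.0491
finger_force: 42.9
clock: 10.75
position: [0.4921, -0.0313, 0.126]
tool_rot: [-3.14, 0.001, 1.472]
force: [0.2, -0.6, -2.1]
grip_width: 0.0493
finger_force: 42.8
```

View pics/c3.png

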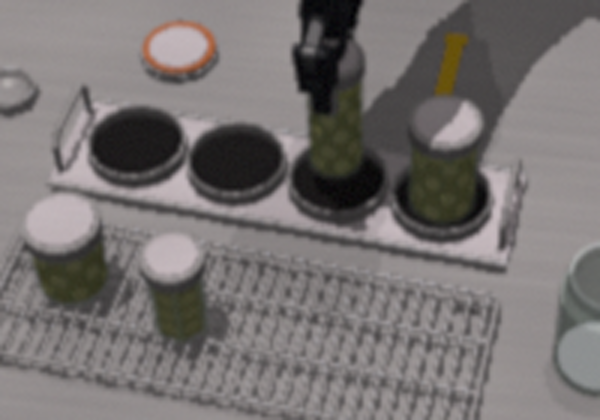

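The medium jar stands flat in the leftmost seat. The tall jar hangs over the second seat, with its base at crop pixel (337,172). I'm lowering it.

```bash
python3 -m crank '{"travel":[[0,0,-1],[0,0,-1.8],[0,0,-2.3],[0,0,-2.5],[0,0,-2.6]],"turn":[[0,0,0],[0,0,0],[0,0,0],[0,0,0],[0,0,0]],"gripper":[1,1,1,1,1]}'
python3 -m crank '{"travel":[[0,0,-0.1],[0,0,-0.2],[0,0,-0.3],[0,0,-0.3],[0,0,-0.3]],"turn":[[0,0,0],[0,0,0],[0,0,0],[0,0,0],[0,0,0]],"gripper":[1,1,1,1,1]}'
```

```text
clock: 11.3
position: [0.4924, -0.0312, 0.101]
tool_rot: [-3.141, 0.0, 1.472]
force: [0.1, -0.6, -3.7]
grip_width: 0.0491
finger_force: 42.9
clock: 11.8
position: [0.4924, -0.0311, 0.0983]
tool_rot: [3.142, -0.0, 1.473]
force: [0.9, -0.1, -2.7]
grip_width: 0.049
finger_force: 42.9
```

```bash
python3 -m crank '{"travel":[[0,0,-0.1],[0,0,-0.1],[0,0,-0.2],[0,0,-0.2],[0,0,-0.2]],"turn":[[0,0,0],[0,0,0],[0,0,0],[0,0,0],[0,0,0]],"gripper":[1,1,1,1,1]}'
```

```text
clock: 12.3
position: [0.4926, -0.0311, 0.0965]
tool_rot: [3.141, -0.0, 1.473]
force: [-0.2, -0.8, 3.6]
grip_width: 0.049
finger_force: 43.2
```

```bash
python3 -m crank '{"travel":[[0,0,0],[0,0,0],[0,0,0],[0,0,0],[0,0,0]],"turn":[[0,0,0],[0,0,0],[0,0,0],[0,0,0],[0,0,0]],"gripper":[0.8,0.5,0,0,0]}'
python3 -m crank '{"travel":[[0,0,0],[0,0,2],[0,0,5],[0,0,8],[0,0,8]],"turn":[[0,0,0],[0,0,0],[0,0,0],[0,0,0],[0,0,0]],"gripper":[0,0,0,0,0]}'
```

```text
clock: 12.8
position: [0.4923, -0.0311, 0.0962]
tool_rot: [-3.141, 0.0, 1.473]
force: [0.6, -0.1, -0.0]
grip_width: 0.0852
finger_force: 0.0
clock: 13.3
position: [0.4939, -0.0312, 0.1794]
tool_rot: [3.137, -0.001, 1.472]
force: [0.4, 0.8, -0.2]
grip_width: 0.0853
finger_force: 0.0
```

```bash
python3 -m crank '{"travel":[[4,-2.4,0],[8,-4.8,0],[12,-7.3,0],[16.5,-10,0],[16.5,-10,0]],"turn":[[0,0,0],[0,0,0],[0,0,0],[0,0,0],[0,0,0]],"gripper":[0,0,0,0,0]}'
python3 -m crank '{"travel":[[0,0,-1],[0,0,-4],[0,0,-7],[0,0,-9],[0,0,-9.9]],"turn":[[0,0,0],[0,0,0],[0,0,0],[0,0,0],[0,0,0]],"gripper":[0,0,0,0,0]}'
python3 -m crank '{"travel":[[0,0,0],[0,0,0],[0,0,0],[0,0,0],[0,0,0]],"turn":[[0,0,0],[0,0,0],[0,0,0],[0,0,0],[0,0,0]],"gripper":[0,1,1,1,1]}' 40
python3 -m crank '{"travel":[[0,0,0.5],[0,0,1.5],[0,0,3],[0,0,5],[0,0,5]],"turn":[[0,0,0],[0,0,0],[0,0,0],[0,0,0],[0,0,0]],"gripper":[1,1,1,1,1]}'
```

```text
clock: 13.8
position: [0.6603, -0.1347, 0.1749]
tool_rot: [3.141, 0.002, 1.47]
force: [-1.6, 0.6, -0.2]
grip_width: 0.0858
finger_force: 0.0
clock: 14.3
position: [0.6554, -0.1299, 0.0748]
tool_rot: [-3.138, -0.001, 1.473]
force: [-0.5, -0.3, -0.2]
grip_width: 0.0854
finger_force: 0.0
clock: 14.8
position: [0.658, -0.1311, 0.0786]
tool_rot: [3.14, -0.0, 1.473]
force: [-1.6, 0.4, 6.6]
grip_width: 0.0487
finger_force: 40.2
clock: 15.3
position: [0.6589, -0.1316, 0.1309]
tool_rot: [3.137, 0.0, 1.473]
force: [1.1, 0.6, -1.7]
grip_width: 0.0486
finger_force: 41.9
```

```bash
python3 -m crank '{"travel":[[-3,0.2,0],[-7,0.4,0],[-11.5,0.7,0],[-16,0.9,0],[-17.4,1,0]],"turn":[[0,0,0],[0,0,0],[0,0,0],[0,0,0],[0,0,0]],"gripper":[1,1,1,1,1]}'
python3 -m crank '{"travel":[[0,0,0],[0,0,-1],[0,0,-2],[0,0,-2.5],[0,0,-2.5]],"turn":[[0,0,0],[0,0,0],[0,0,0],[0,0,0],[0,0,0]],"gripper":[1,1,1,1,1]}'
python3 - <<'E'
from workcell import bot
import cv2
a=bot.grab_frame("scene")["pixels"][130:270,180:380]
cv2.imwrite("pics/c4.png",cv2.resize(a,None,fx=3,fy=3,interpolation=2)[:,:,::-1])
E
```

```text
clock: 15.8
position: [0.4792, -0.121, 0.1275]
tool_rot: [-3.139, -0.001, 1.471]
force: [0.2, 0.1, -2.0]
grip_width: 0.0486
finger_force: 42.5
clock: 16.3
position: [0.4831, -0.1211, 0.101]
tool_rot: [-3.14, 0.0, 1.473]
force: [0.3, -0.4, -2.4]
grip_width: 0.0488
finger_force: 42.5
```

View pics/c4.png

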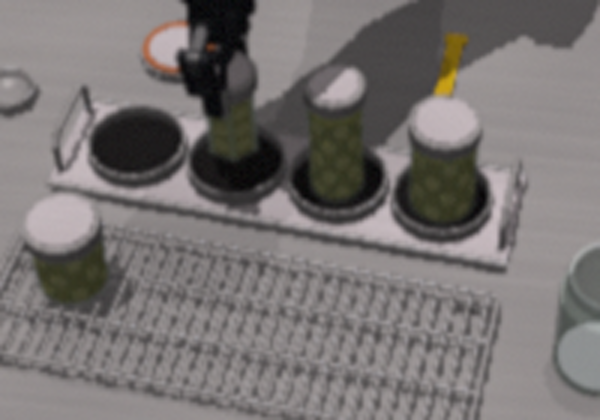

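The tall and medium jars stand flat in their rings. The hex jar hangs upright over the third seat, with its base at crop pixel (233,155). I'm lowering it.

```bash
python3 -m crank '{"travel":[[0,0,-1],[0,0,-1.8],[0,0,-2.3],[0,0,-2.5],[0,0,-2.6]],"turn":[[0,0,0],[0,0,0],[0,0,0],[0,0,0],[0,0,0]],"gripper":[1,1,1,1,1]}'
python3 -m crank '{"travel":[[0,0,-0.1],[0,0,-0.2],[0,0,-0.3],[0,0,-0.3],[0,0,-0.3]],"turn":[[0,0,0],[0,0,0],[0,0,0],[0,0,0],[0,0,0]],"gripper":[1,1,1,1,1]}'
```

```text
clock: 16.85
position: [0.4833, -0.1211, 0.076]
tool_rot: [-3.141, 0.0, 1.473]
force: [-0.4, 0.1, -1.7]
grip_width: 0.049
finger_force: 42.5
clock: 17.35
position: [0.4835, -0.1211, 0.0733]
tool_rot: [3.141, 0.0, 1.473]
force: [0.5, 0.3, -1.8]
grip_width: 0.0487
finger_force: 42.5
```

```bash
python3 -m crank '{"travel":[[0,0,-0.1],[0,0,-0.1],[0,0,-0.1],[0,0,-0.1],[0,0,-0.1]],"turn":[[0,0,0],[0,0,0],[0,0,0],[0,0,0],[0,0,0]],"gripper":[1,1,1,1,1]}'
```

```text
clock: 17.85
position: [0.4834, -0.1211, 0.0723]
tool_rot: [-3.142, 0.0, 1.473]
force: [0.0, -1.2, -3.2]
grip_width: 0.0487
finger_force: 42.5
```

```bash
python3 -m crank '{"travel":[[0,0,-0.1],[0,0,-0.1],[0,0,-0.1],[0,0,-0.1],[0,0,-0.1]],"turn":[[0,0,0],[0,0,0],[0,0,0],[0,0,0],[0,0,0]],"gripper":[1,1,1,1,1]}'
```

```text
clock: 18.35
position: [0.4836, -0.1211, 0.0715]
tool_rot: [3.141, -0.0, 1.473]
force: [-0.7, 1.5, 4.9]
grip_width: 0.0484
finger_force: 43.1
```

```bash
python3 -m crank '{"travel":[[0,0,0],[0,0,0],[0,0,0],[0,0,0],[0,0,0]],"turn":[[0,0,0],[0,0,0],[0,0,0],[0,0,0],[0,0,0]],"gripper":[0.8,0.5,0,0,0]}'
python3 -m crank '{"travel":[[0,0,0],[0,0,2],[0,0,5],[0,0,8],[0,0,8]],"turn":[[0,0,0],[0,0,0],[0,0,0],[0,0,0],[0,0,0]],"gripper":[0,0,0,0,0]}'
python3 -m crank '{"travel":[[3.5,-2.6,0],[7,-5.2,0],[10.5,-7.8,0],[14.4,-10.5,0],[14.4,-10.5,0]],"turn":[[0,0,0],[0,0,0],[0,0,0],[0,0,0],[0,0,0]],"gripper":[0,0,0,0,0]}'
python3 -m crank '{"travel":[[0,0,-0.5],[0,0,-3],[0,0,-6],[0,0,-8.3],[0,0,-9.1]],"turn":[[0,0,0],[0,0,0],[0,0,0],[0,0,0],[0,0,0]],"gripper":[0,0,0,0,0]}'
python3 -m crank '{"travel":[[0,0,0],[0,0,0],[0,0,0],[0,0,0],[0,0,0]],"turn":[[0,0,0],[0,0,0],[0,0,0],[0,0,0],[0,0,0]],"gripper":[0,1,1,1,1]}' 40
python3 -m crank '{"travel":[[0,0,0.5],[0,0,1.5],[0,0,3],[0,0,5],[0,0,5]],"turn":[[0,0,0],[0,0,0],[0,0,0],[0,0,0],[0,0,0]],"gripper":[1,1,1,1,1]}'
```

```text
clock: 18.85
position: [0.4834, -0.1211, 0.0713]
tool_rot: [3.142, 0.0, 1.473]
force: [0.1, 0.3, -0.5]
grip_width: 0.0851
finger_force: 0.0
clock: 19.35
position: [0.4849, -0.1215, 0.1543]
tool_rot: [3.137, -0.0, 1.472]
force: [0.2, 0.2, -0.6]
grip_width: 0.0853
finger_force: 0.0
clock: 19.85
position: [0.6303, -0.2294, 0.1501]
tool_rot: [3.14, 0.002, 1.471]
force: [-1.5, 1.3, -0.8]
grip_width: 0.0856
finger_force: 0.0
clock: 20.35
position: [0.6255, -0.2247, 0.0577]
tool_rot: [-3.138, -0.001, 1.473]
force: [-0.5, -0.1, -0.1]
grip_width: 0.0854
finger_force: 0.0
clock: 20.85
position: [0.628, -0.2262, 0.0619]
tool_rot: [3.14, 0.0, 1.473]
force: [-2.0, 1.5, 7.3]
grip_width: 0.0612
finger_force: 42.1
clock: 21.35
position: [0.6289, -0.2268, 0.1139]
tool_rot: [3.137, 0.001, 1.473]
force: [0.7, -0.0, -3.3]
grip_width: 0.0612
finger_force: 44.7
```

```bash
python3 -m crank '{"travel":[[-2,0.2,0],[-6,0.6,0],[-10,1,0],[-14,1.4,0],[-15.3,1.5,0]],"turn":[[0,0,0],[0,0,0],[0,0,0],[0,0,0],[0,0,0]],"gripper":[1,1,1,1,1]}'
python3 -m crank '{"travel":[[0,0,0],[0,0,-1],[0,0,-2],[0,0,-2.5],[0,0,-2.5]],"turn":[[0,0,0],[0,0,0],[0,0,0],[0,0,0],[0,0,0]],"gripper":[1,1,1,1,1]}'
python3 - <<'E'
from workcell import bot
import cv2
a=bot.grab_frame("scene")["pixels"][130:270,180:380]
cv2.imwrite("pics/c5.png",cv2.resize(a,None,fx=3,fy=3,interpolation=2)[:,:,::-1])
E
```

```text
clock: 21.85
position: [0.4705, -0.2108, 0.1104]
tool_rot: [-3.14, -0.001, 1.471]
force: [0.7, 0.1, -3.6]
grip_width: 0.0609
finger_force: 45.3
clock: 22.35
position: [0.4741, -0.2109, 0.084]
tool_rot: [-3.14, -0.0, 1.473]
force: [0.4, 0.5, -3.7]
grip_width: 0.0609
finger_force: 45.4
```

View pics/c5.png

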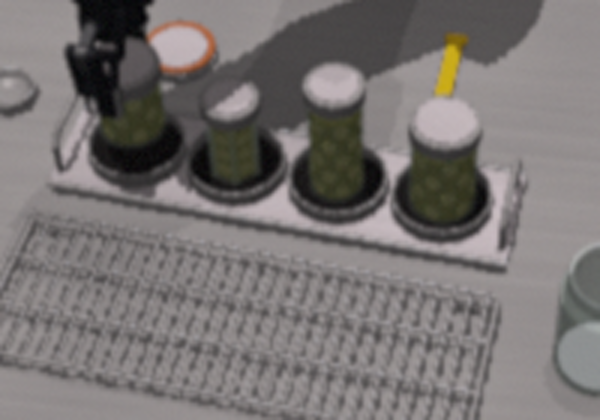

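Three jars are seated. The squat jar hangs over the last seat, with its base at crop pixel (135,143), clear of the bail. I'm lowering it.

```bash
python3 -m crank '{"travel":[[0,0,-1],[0,0,-1.8],[0,0,-2.3],[0,0,-2.5],[0,0,-2.6]],"turn":[[0,0,0],[0,0,0],[0,0,0],[0,0,0],[0,0,0]],"gripper":[1,1,1,1,1]}'
python3 -m crank '{"travel":[[0,0,-0.1],[0,0,-0.2],[0,0,-0.3],[0,0,-0.3],[0,0,-0.3]],"turn":[[0,0,0],[0,0,0],[0,0,0],[0,0,0],[0,0,0]],"gripper":[1,1,1,1,1]}'
python3 -m crank '{"travel":[[0,0,-0.1],[0,0,-0.1],[0,0,-0.1],[0,0,-0.1],[0,0,-0.1]],"turn":[[0,0,0],[0,0,0],[0,0,0],[0,0,0],[0,0,0]],"gripper":[1,1,1,1,1]}'
```

```text
clock: 22.9
position: [0.4743, -0.2111, 0.059]
tool_rot: [-3.141, -0.0, 1.473]
force: [-0.3, 0.7, -3.7]
grip_width: 0.0608
finger_force: 45.4
clock: 23.4
position: [0.4744, -0.2111, 0.0563]
tool_rot: [3.142, -0.0, 1.473]
force: [0.1, -0.1, -3.0]
grip_width: 0.0609
finger_force: 45.4
clock: 23.9
position: [0.4744, -0.2111, 0.0553]
tool_rot: [3.142, -0.0, 1.473]
force: [-0.4, -0.1, -4.0]
grip_width: 0.061
finger_force: 45.4
```

```bash
python3 -m crank '{"travel":[[0,0,-0.1],[0,0,-0.1],[0,0,-0.1],[0,0,-0.1],[0,0,-0.1]],"turn":[[0,0,0],[0,0,0],[0,0,0],[0,0,0],[0,0,0]],"gripper":[1,1,1,1,1]}'
```

```text
clock: 24.4
position: [0.4744, -0.2111, 0.0549]
tool_rot: [3.141, -0.0, 1.473]
force: [-4.2, 3.4, 12.5]
grip_width: 0.0605
finger_force: 46.8
```

```bash
python3 -m crank '{"travel":[[0,0,0],[0,0,0],[0,0,0],[0,0,0],[0,0,0]],"turn":[[0,0,0],[0,0,0],[0,0,0],[0,0,0],[0,0,0]],"gripper":[0.8,0.5,0,0,0]}'
python3 -m crank '{"travel":[[0,0,1],[0,0,4],[0,0,8],[0,0,12],[0,0,16]],"turn":[[0,0,0],[0,0,0],[0,0,0],[0,0,0],[0,0,0]],"gripper":[0,0,0,0,0]}'
python3 -m crank '{"travel":[[0,-4,0],[0,-8,0],[0,-12,0],[0,-16,0],[0,-16,0]],"turn":[[0,0,0],[0,0,0],[0,0,0],[0,0,0],[0,0,0]],"gripper":[0,0,0,0,0]}'
python3 -m crank '{"travel":[[0,0,0],[0,0,0],[0,0,0],[0,0,0],[0,0,0]],"turn":[[0,0,0],[0,0,0],[0,0,0],[0,0,0],[0,0,0]],"gripper":[0,0,0,0,0]}'
python3 - <<'E'
from workcell import bot
import cv2
a=bot.grab_frame("scene")["pixels"][130:270,120:400];b=bot.grab_frame("top")["pixels"][130:270,220:500]
cv2.imwrite("pics/c6.png",cv2.resize(cv2.vconcat([a,b]),None,fx=2.1,fy=2.1,interpolation=2)[:,:,::-1])
E
```

```text
clock: 24.9
position: [0.4745, -0.2111, 0.0543]
tool_rot: [3.141, 0.0, 1.473]
force: [-0.5, -0.3, -0.2]
grip_width: 0.0859
finger_force: 0.0
clock: 25.4
position: [0.474, -0.2112, 0.2166]
tool_rot: [3.141, 0.0, 1.472]
force: [0.2, -0.0, 0.2]
grip_width: 0.0856
finger_force: 0.0
clock: 25.9
position: [0.4726, -0.3763, 0.215]
tool_rot: [-3.142, 0.003, 1.467]
force: [-1.1, -0.3, 0.2]
grip_width: 0.0855
finger_force: 0.0
clock: 26.4
position: [0.4746, -0.3706, 0.2145]
tool_rot: [3.141, -0.0, 1.473]
force: [0.4, -0.1, 0.3]
grip_width: 0.0852
finger_force: 0.0
```

View pics/c6.png

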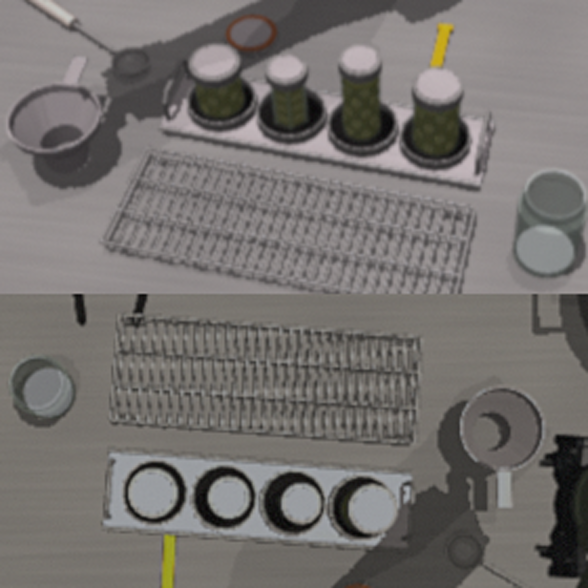

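All four jars stand upright inside their rings in the order medium, tall, hex, squat from the robot's left (top part of the picture, lids at about (437,88), (360,58), (287,72) and (215,62)). In the top view the squat lid's offset to the right matches the expected parallax. The open jar and funnel have not moved.

```bash
python3 -c "
from workcell import bot
print(bot.job_done())"
```

```text
the job is handed in; nothing more can be done
None
```

The four pickle jars now stand upright in the carrier's ring seats in their rack order (medium, tall, hex, squat from the robot's left), the open jar and funnel were left alone, and the job was handed in at about 26.5 s.

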